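# Turn a filter-housing cover seal side up with a lifter

## Task

The square cover plate on the stepped board lies seal side down; turn it over with the flat lifter so that it lies flat on the board's upper level, seal side up, ready for its new gasket. Work the lifter's blade along the lower level under the plate's free edge, slide the plate up to the stop slide at the step, press it home there with a steady 10 N or so for a second, and tip it over the step, never bearing down or shoving hard (16 N would mar it) and touching the plate with nothing but the lifter. Then stand the lifter back on its rubber mat, blade down and grip up, let go, and leave the other things where they are.

Things in the scene. Friction and masses are not known exactly. Their poses are not given: they have to be found in the camera images.
- board: Fixed level plywood board, 380 x 150 mm, in two levels. Origin on its underside, midway across, below the step; x points from lower to upper level (the tipping direction), z up. Lower level: x -240 to 0 mm, top 12 mm above the origin. Upper level: x 0 to 140 mm, top 22 mm above it. Between them an upright step face 10 mm high at x = 0, along y from -75 to 75 mm.
- step_foot (a point): Foot of the step: middle of the inside corner of lower level and step face; axes as the board's. An aluminium stop slide, 130 mm wide, as high as the step and locked, sticks out of the step face by 1 to 22 mm over the lower level (towards -x): how far is not measured and must be felt. Its front face, parallel to the step, is what the cover is pushed against and tipped over.
- cover: Loose aluminium plate, 0.13 to 0.24 kg: flange 90 x 90 x 7 mm; on its seal side a central square boss 64 x 64 x 4 mm with a dark groove line (flange overhangs it 13 mm all round). Origin: centre of the boss face; z from boss to outer side. Starts boss down (z up) on the lower level, its edge 26 to 49 mm short of the step, turned up to 0.12 rad. Ends z down.
- cover_mid (a point): Middle of the cover's flange, 7.5 mm from the boss face. Lying boss down, the flange's underside is 4 mm and its top 11 mm above the level. Sliding it takes 1 to 3 N. Pushed to the stop slide and tilted, it pivots on its far edge in the corner and falls over onto the upper level once some 10 degrees past upright; its last 10 mm or so may overhang.
- lifter: Loose rigid lifter, 0.15 kg: flat steel blade 125 x 50 x 2 mm, upright wooden grip block on it, 30 (x) x 24 (y) mm, 2 to 60 mm above the blade's underside. Origin on that underside below the grip; x along the blade to its free end (tip x = 100 mm, heel -25 mm), z up. Starts standing on the mat. Over 16 N of blade on board or cover mars them.
- grip (a point): Centre of the grip block, 40 mm above the blade's underside; grasp here across the 24 mm width (the lifter's y). Pressing the tip down with more than some 5 N may turn the lifter in the grasp.
- blade_tip (a point): Middle of the tip edge on the underside of the lifter's blade; axes as the lifter's.
- mat: Fixed black rubber tool mat, 170 x 100 x 3 mm; origin at the centre of its underside, x along its length. The lifter starts with its grip about 40 mm from the mat's centre towards -x, blade towards +x.
- core: White ceramic filter core, a tube 72 mm across and 130 mm high, standing (bystander). Origin at the centre of its underside.
- tin: Open steel tin, 80 mm across and 90 mm high (bystander). Origin at the centre of its underside.
- spanner: Steel spanner lying on the bench (bystander).
Not all that is in view belongs to the job. Leave any green look-alike of the cover alone.

How it is judged:
By the outcome, as a careful person would: the job done as asked, in the order asked, and still so for the second after the job is handed in, with the robot touching nothing.
It also fails if it takes over 72 s, if anything falls off the work surface, if the arm or the gripper's body presses on something with over 40 N, if the wrist force passes 120 N, or if a joint passes its speed limit or range.

## Robot

A 7-joint arm with a two-finger parallel gripper is mounted at the origin on the work surface. World frame = base frame: x ahead of the robot, y to its left, z up, the work surface at z = 0. Lengths are in mm, angles in rad, forces in N, time in s.
With the tool pointing down it reaches from about 400 to 900 mm from the base axis. Payload 5.6 kg.
Tool frame: the origin (TCP) lies midway between the tips of the shut fingers; the grasp point (between the pads) lies 19 mm behind it; z points along the fingers, y is the line along which they close (so a half turn about z gives the same grasp; the last joint's range is limited). The gripper opens to 92 mm and grips with 3 to 60 N. Pads are 20 mm wide; open, the fingers measure 128 mm over their backs; the gripper's body (75 mm by 189 mm) begins 69 mm behind the grasp point.
Start: joints at [1.125, 0.468, -0.012, 1.603, 0.006, 1.071, -0.056], TCP at [254.758, -598.003, 214.592] pointing down, gripper open.
Joint ranges: [-2.53, 2.53], [-0.31, 2.02], [-1.57, 1.55], [0.28, 2.44], [-1.29, 4.43], [0.15, 1.84], [-2.92, 2.92]. Speed limits (rad/s): [2.57, 2.57, 3.14, 3.14, 3.14, 3.14, 3.14].

## Interface

Orientations are given as a rotation vector (axis times angle).
In Python, from cell import robot, grip, kin, viewer gives the robot as it stands. Calls block until the motion is done:
- robot.movep(position, orientation): joint-space move of the TCP to a pose.
- robot.servo_line(position, feed=150, rotation=None): straight line of the TCP; rotation=None keeps the orientation; feed is the mean speed in mm/s.
- robot.goto_joints(angles): joint-space move.
- grip(opening, newtons=None): opening from 0.0 (shut) to 1.0 (fully open); newtons is the grip in N (None keeps the last); returns when the fingers have stopped.
- robot.hold(seconds).
- kin.ik(position, orientation): joint angles nearest the present ones, or None.
- robot.observe(): the state.
- viewer.read_camera(name): name is "scene" or "top" or "wrist"; returns the picture (384x512x3 uint8, red, green, blue); there is no depth.
- viewer.camera_info(name): a dict with "camera_matrix" (3x3 intrinsics, pixels), "k1" (the pictures are not rectified: a ray, as slopes to the right and down, at radius r is drawn at 1 + k1 r^2 times it, then the intrinsics apply), "R" (3x3) and "t" (3): a world point X has camera coordinates R X + t. Camera axes: x right, y down, z forward; pixel columns grow to the right and rows downward; lengths in mm; the calibration is good to about 2 mm. A picture is of the moment at which its call begins: read the wrist's pose just before it. camera_info takes no time and is no camera call; for the wrist camera it gives the pose at the moment of the call.
A pose or a line that the arm cannot do raises robot.IKError and nothing moves.
- robot.job_done(): hands the job in; it is judged then, once.
Trained networks look in the newest picture that a camera, given by its name, has taken for a name from the list of things; names that differ only in an ending like _2 or _b are one class to them, and where a whole thing is asked for, a point or a joint stands for the part that bears it (a point fixed in the world has none). Each returns a list of dicts, best first, with "confidence" (0 to 1); they miss things now and then, are a little off and sometimes report something else, mostly with a low value. They report only what shows in the picture. A call takes as long as a camera call. They do not tell look-alikes from the thing itself.
- viewer.silhouettes(name, camera): "mask" (384x512 bool, what is visible of it).
- viewer.pinpoint(name, camera): "at" ([x, y, z] in mm, in the coordinates of the camera as it stood for that picture, good to about 4 mm: a listed point, or the origin of a listed thing).
The state is a dict: "t": time; "joints": joint angles; "joint_velocities": joint speeds; "joint_torque": joint torques, N m; "tcp_pos": TCP position; "tcp_rot": TCP orientation; "contact_force": force on the tool from outside, world axes, zero at the start; "wrist_torque": the same for the moment, N m; "grip_width": opening from 0.0 (shut) to 1.0 (fully open); "grip_force": force on a finger pad.
Only numpy, scipy, OpenCV 4.12 (cv2) and the standard library are available. Lean on these libraries where they do the work, as an engineer would, in place of code of your own. Each camera call takes 0.05 s, during which the arm holds its last target. There are 200 camera calls.

## Working session

There is one attempt and no reset: what is moved stays moved. The work goes in short steps, each a Python script; the robot and the scene stay as the last script left them, time stands still between calls to the robot, and variables do not carry over. Pictures are saved under pics/ and viewed, at most 10 in all, crops included, and the job is handed in when it is done.

```bash
ls; mkdir -p pics; cat > h.py <<'E'
import numpy as np, cv2
from scipy.spatial.transform import Rotation as Rn
from cell import robot, grip, kin, viewer
def w(cam,p):
    i=viewer.camera_info(cam); return np.array(i["R"]).T@(np.array(p)-np.array(i["t"]))
def px2w(cam,uv,z):
    i=viewer.camera_info(cam);K=np.array(i["camera_matrix"]);R=np.array(i["R"]);t=np.array(i["t"])
    d=np.array([(uv[0]-K[0,2])/K[0,0],(uv[1]-K[1,2])/K[1,1]]);s=d.copy()
    for _ in range(20): s=d/(1+i["k1"]*(s@s))
    r=R.T@np.array([s[0],s[1],1]);c=-R.T@t
    return c+r*(z-c[2])/r[2]
def w2px(cam,X,info=None):
    i=info or viewer.camera_info(cam);K=np.array(i["camera_matrix"])
    c=np.array(i["R"])@np.array(X)+np.array(i["t"]);s=c[:2]/c[2];s=s*(1+i["k1"]*(s@s))
    return K[:2,:2]@s+K[:2,2]
E
python3 - <<'E'
from h import *
ims={}
for c in("scene","top"):
    ims[c]=viewer.read_camera(c)
    cv2.imwrite(f"pics/{c}.png",ims[c][:,:,::-1])
    for n in["cover","cover_mid","step_foot","grip","blade_tip","mat","core","tin","board"]:
        print(c,n,[(np.round(w(c,d["at"]),0).tolist(),round(d["confidence"],2),np.round(w2px(c,w(c,d["at"]))).tolist()) for d in viewer.pinpoint(n,c)[:3]])
E
```

```text
pics
scene cover [([317.0, -201.0, 3.0], 0.97, [229.0, 144.0]), ([519.0, 14.0, 13.0], 0.8, [256.0, 198.0]), ([302.0, 160.0, 3.0], 0.68, [329.0, 173.0])]
scene cover_mid [([302.0, 161.0, 9.0], 0.89, [329.0, 172.0]), ([324.0, -202.0, 11.0], 0.76, [228.0, 143.0]), ([520.0, 15.0, 18.0], 0.67, [256.0, 197.0])]
scene step_foot [([497.0, 92.0, 13.0], 0.84, [283.0, 202.0])]
scene grip [([492.0, -329.0, 44.0], 0.92, [167.0, 151.0])]
scene blade_tip [([572.0, -265.0, 3.0], 0.8, [169.0, 181.0]), ([513.0, 15.0, 19.0], 0.73, [257.0, 195.0])]
scene mat [([515.0, -301.0, -3.0], 0.89, [171.0, 169.0]), ([730.0, 56.0, -1.0], 0.65, [231.0, 258.0])]
scene core [([611.0, 377.0, 4.0], 0.63, [369.0, 273.0]), ([518.0, -305.0, -1.0], 0.36, [170.0, 168.0])]
scene tin [([694.0, -227.0, 4.0], 0.58, [153.0, 210.0])]
scene board [([499.0, 93.0, -1.0], 0.9, [283.0, 206.0])]
top cover [([302.0, 164.0, -1.0], 0.97, [208.0, 258.0]), ([320.0, -201.0, -1.0], 0.78, [325.0, 255.0]), ([523.0, 16.0, 11.0], 0.66, [258.0, 188.0])]
top cover_mid [([325.0, -201.0, 9.0], 0.8, [326.0, 254.0]), ([306.0, 164.0, 6.0], 0.74, [208.0, 256.0]), ([516.0, 17.0, 18.0], 0.62, [257.0, 190.0])]
top step_foot [([500.0, 95.0, 10.0], 0.71, [232.0, 195.0])]
top grip [([496.0, -324.0, 42.0], 0.92, [368.0, 198.0]), ([514.0, 16.0, 20.0], 0.74, [257.0, 191.0]), ([609.0, 381.0, 3.0], 0.55, [147.0, 160.0])]
top blade_tip [([571.0, -261.0, -1.0], 0.78, [344.0, 176.0])]
top mat [([516.0, -302.0, -3.0], 0.59, [357.0, 194.0]), ([522.0, 17.0, 12.0], 0.29, [257.0, 189.0])]
top core [([608.0, 378.0, 6.0], 0.62, [147.0, 160.0]), ([517.0, 18.0, 21.0], 0.28, [257.0, 190.0])]
top tin [([689.0, -228.0, -4.0], 0.63, [333.0, 141.0])]
top board [([501.0, 96.0, 0.0], 0.77, [232.0, 195.0])]
```

```bash
cd pics; python3 -c "
import cv2,numpy as np
a=cv2.imread('scene.png');b=cv2.imread('top.png');cv2.imwrite('both.png',cv2.resize(np.vstack([a,b]),(400*2,600*2))[:0] if 0 else cv2.resize(np.hstack([a,b]),(800,300)))"
```

```text
(no output)
```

View pics/top.png

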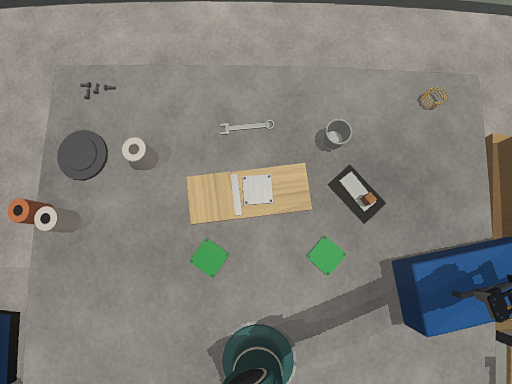

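View pics/scene.png

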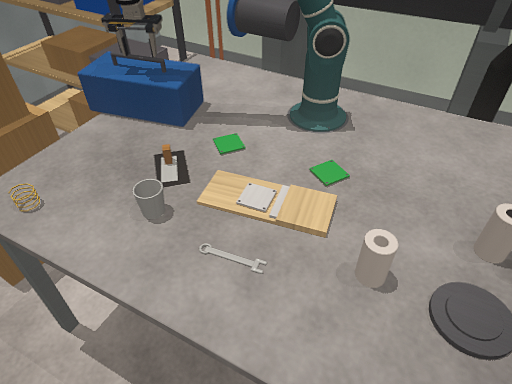

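The plate I want is the grey aluminium one on the board, at (257,190) in top and (256,197) in scene. The look-alikes are the green plates at top (208,258) and (325,255), so I leave those alone. The lifter is on the black mat, with its grip at top (368,198). The board's upper level is to the left in top (+y). Next I look closely with the wrist camera at the board, then at the lifter.

```bash
cat >> h.py <<'E'
def down(yaw,flip=False):
    "tool orientation with tool x along yaw (or opposite)"
    yaw=yaw+(np.pi if flip else 0); c,s=np.cos(yaw),np.sin(yaw)
    return Rn.from_matrix(np.array([[c,s,0],[s,-c,0],[0,0,-1.]])).as_rotvec()
E
python3 - <<'E'
from h import *
o=robot.observe();print(Rn.from_rotvec(o["tcp_rot"]).as_matrix().round(2).tolist(),o["t"])
for y,p in((.69,[494,-327,250]),(1.65,[515,-60,250]),(1.65,[510,-150,60])):
    for f in(0,1):
        q=kin.ik(p,down(y,f));print(y,f,None if q is None else np.round(q,2).tolist())
def look(cam,names,tag):
    im=viewer.read_camera(cam);cv2.imwrite(f"pics/{tag}.png",im[:,:,::-1])
    for n in names: print(tag,n,[(np.round(w(cam,d["at"]),1).tolist(),round(d["confidence"],2)) for d in viewer.pinpoint(n,cam)[:2]])
    for n in ("cover","board","lifter"):
        for d in viewer.silhouettes(n,cam)[:2]:
            c,_=cv2.findContours(d["mask"].astype(np.uint8),0,2);c=max(c,key=cv2.contourArea)
            b=cv2.boxPoints(cv2.minAreaRect(c));z={"cover":23,"board":12,"lifter":5}[n]
            print(n,round(d["confidence"],2),np.round([px2w(cam,u,z)[:2] for u in b],1).tolist())
fs=[f for f in(0,1) if kin.ik([515,-20,260],down(1.65,f)) is not None]
robot.movep([500,-20,300],down(1.65,fs[0]))
look("wrist",["cover","cover_mid","step_foot"],"wb")
robot.movep([505,-315,260],down(.69,fs[0]))
look("wrist",["grip","blade_tip","mat"],"wl")
print(robot.observe()["t"])
a=cv2.imread('pics/wb.png');b=cv2.imread('pics/wl.png');cv2.imwrite('pics/w.png',np.hstack([cv2.resize(x,(400,300)) for x in(a,b)]))
E
```

```text
[[0.92, 0.39, -0.0], [0.39, -0.92, -0.0], [-0.0, -0.0, -1.0]] 1.0
0.69 0 [0.67, 0.35, -0.18, 1.7, 0.07, 1.1, -0.41]
0.69 1 [1.39, 0.74, -1.32, 1.66, 0.73, 1.34, 2.21]
1.65 0 [0.55, 0.27, -0.59, 1.85, 0.17, 1.07, -0.02]
1.65 1 [-0.98, 0.48, 1.37, 1.94, -0.52, 1.16, -2.47]
1.65 0 [0.6, 0.54, -0.47, 1.98, 0.37, 0.7, -0.02]
1.65 1 [0.08, 0.49, 0.18, 2.01, -0.14, 0.65, -2.72]
wb cover [([514.4, 18.1, 14.1], 0.84), ([297.7, 162.4, -1.8], 0.84)]
wb cover_mid [([300.4, 164.2, 10.6], 0.9), ([517.6, 17.2, 19.5], 0.86)]
wb step_foot [([498.8, 91.9, 12.5], 0.64)]
cover 0.89 [[238.8, 137.5], [289.5, 211.4], [370.5, 173.6], [322.3, 96.1]]
cover 0.84 [[467.5, 58.2], [555.8, 67.4], [568.6, -21.9], [475.6, -31.7]]
board 0.81 [[404.1, 199.5], [556.8, 215.4], [612.6, -135.6], [427.1, -156.2]]
lifter 0.93 [[463.8, -319.3], [537.0, -313.3], [543.6, -389.0], [467.7, -395.3]]
wl grip [([491.8, -325.4, 42.8], 0.59)]
wl blade_tip [([574.7, -261.0, 4.8], 0.86)]
wl mat [([515.3, -302.9, 3.9], 0.8)]
cover 0.71 [[321.5, -141.7], [394.3, -202.2], [331.1, -264.9], [253.4, -202.0]]
cover 0.59 [[555.4, -245.4], [584.9, -280.9], [490.3, -362.3], [458.3, -323.9]]
board 0.81 [[426.9, 64.2], [573.1, 59.7], [611.6, -146.2], [459.1, -158.4]]
lifter 0.71 [[452.2, -324.6], [554.7, -245.4], [585.8, -284.5], [485.6, -366.9]]
5.1
```

View pics/w.png

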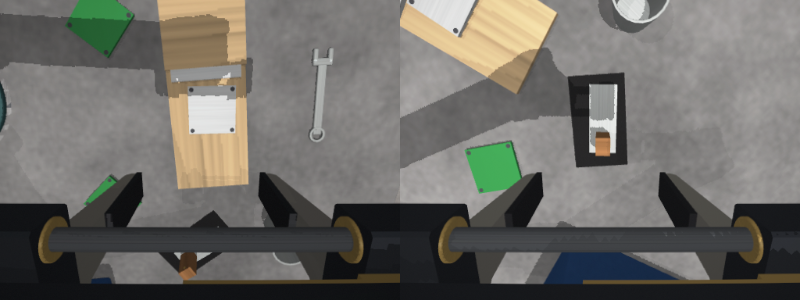

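Left half of the picture: the cover is the light plate with four screws at (212,113), just short of the grey stop slide at (205,75), and the green ones are clearly different. Right half: the lifter on its mat, with the grip at (602,145) and the blade pointing up to (602,88). Now I fit the board axis and grasp the lifter.

```bash
python3 - <<'E'
from h import *
im=cv2.imread("pics/top.png");h=cv2.cvtColor(im,cv2.COLOR_BGR2HSV)
m=cv2.inRange(h,(8,45,120),(30,255,255));m[:150]=0;m[235:]=0;m[:,:170]=0;m[:,325:]=0
m=cv2.morphologyEx(m,cv2.MORPH_CLOSE,np.ones((9,9)))
c,_=cv2.findContours(m,0,2);c=max(c,key=cv2.contourArea)
b=cv2.boxPoints(cv2.minAreaRect(c));print(b.round(1).tolist(),[px2w("top",u,15)[:2].round(1).tolist() for u in b])
# row edges per column -> line fits for the long sides, lower level (z12) columns 245..305
for name,cols,z in(("low",range(245,304),12),("up",range(195,228),22)):
    for k,f in(("far",np.min),("near",np.max)):
        P=np.array([px2w("top",(u,f(np.where(m[:,u])[0])+(0 if k=="far" else 1)-.5),z)[:2] for u in cols])
        s=np.polyfit(P[:,1],P[:,0],1);print(name,k,"dx/dy",s[0].round(4),"x at y=0",s[1].round(1))
yaw=.675
robot.servo_line([494,-326,100],feed=150,rotation=down(yaw))
robot.servo_line([494,-326,20],feed=100)
print(robot.observe()["contact_force"])
grip(0.0,60)
o=robot.observe();print(o["t"],o["grip_width"]*92,o["grip_force"],np.round(o["contact_force"],2),o["tcp_pos"])
robot.servo_line([494,-326,150],feed=150)
o=robot.observe();print(o["t"],o["grip_width"]*92,np.round(o["contact_force"],2))
E
```

```text
[[184.3000030517578, 176.1999969482422], [306.29998779296875, 161.60000610351562], [312.1000061035156, 209.5], [190.10000610351562, 224.10000610351562]] [[554.7, 249.8], [612.1, -137.1], [459.9, -156.0], [403.7, 222.5]]
low far dx/dy -0.1527 x at y=0 591.2
low near dx/dy -0.1557 x at y=0 437.3
up far dx/dy -0.1478 x at y=0 589.9
up near dx/dy -0.1587 x at y=0 438.1
[-0.47224362  0.60081858 -0.03279318]
8.3083 23.754756658471624 59.99586224555969 [ 0.43 -1.04 -0.41] [ 494.0585714  -326.07940363   20.00609013]
9.325 23.696621832038495 [ 0.07 -0.56 -1.92]
```

```bash
cat >> h.py <<'E'
YB=1.7238; BX=np.array([np.cos(YB),np.sin(YB)]); BY=np.array([-BX[1],BX[0]]); SF=np.array([499.5,93.5]); V=-4.8
RB=down(YB)
def at(u,z,v=None):
    "TCP pose for a tip at board x = u, underside height z (world)"
    p=SF+(u-100)*BX+(V if v is None else v)*BY; return [p[0],p[1],z+17]
def F():
    o=robot.observe(); f=np.array(o["contact_force"]); return np.array([f[:2]@BX,f[:2]@BY,f[2]]).round(2),o
E
python3 - <<'E'
from h import *
robot.movep(at(-155,90),RB)
robot.servo_line(at(-155,16),feed=80)
robot.hold(.2)
f0=np.mean([F()[0] for _ in range(5)],0);print("base",f0,F()[1]["t"])
z=16
while z>9.5:
    z-=.4; robot.servo_line(at(-155,z),feed=8); f,o=F(); print(round(z,1),f-f0,np.round(o["tcp_pos"][2]-17,2))
    if f[2]-f0[2]>1.2: break
print(F()[1]["t"])
im=viewer.read_camera("wrist");cv2.imwrite("pics/touch.png",im[:,:,::-1])
print([(w("wrist",d["at"]).round(1).tolist(),d["confidence"]) for d in viewer.pinpoint("blade_tip","wrist")[:2]],at(-155,z))
print([(w("wrist",d["at"]).round(1).tolist(),d["confidence"]) for d in viewer.pinpoint("cover_mid","wrist")[:2]],SF-155*BX+V*BY)
E
```

```text
base [-0.35 -0.35 -1.74] 11.35
15.6 [ 0.28  0.23 -0.57] 15.69
15.2 [-0.06  0.84 -0.55] 15.15
14.8 [0.39 1.03 0.41] 14.72
14.4 [ 0.12  0.68 -0.02] 14.37
14.0 [0.44 0.7  1.17] 14.0
13.6 [-0.09  0.46 -0.54] 13.58
13.2 [0.24 1.41 0.31] 13.19
12.8 [ 0.87  0.13 -0.55] 12.76
12.4 [-0.3   1.11  0.55] 12.36
12.0 [0.2  0.58 0.45] 11.98
11.6 [0.5 2.2 5.6] 11.97
14.1
[([524.8, -57.6, 10.2], 0.94)] [np.float64(543.1078119894853), np.float64(-157.78947199094853), 28.599999999999994]
[] [527.86707208 -58.9576965 ]
```

View pics/touch.png

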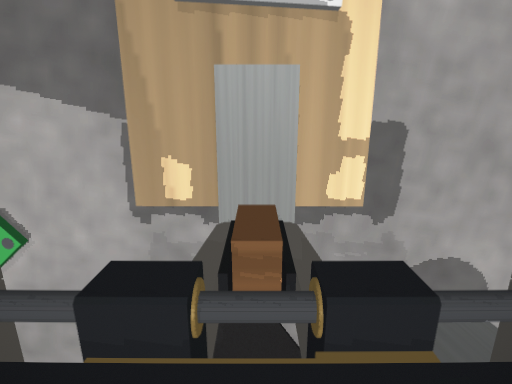

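The picture shows the blade at (257,130) centred under the cover's near edge (180–340, row ~5). The touch puts the lower level at z = 12.0. Next I slide the blade in just clear of the board and push to the stop with force checks.

```bash
python3 - <<'E'
from h import *
Z=12.6
robot.servo_line(at(-155,Z+.4),feed=10); robot.hold(.15)
f0=np.mean([F()[0] for _ in range(6)],0);print("base",f0)
log=[]
def adv(u,feed):
    robot.servo_line(at(u,Z),feed=feed); f,o=F(); f=f-f0; log.append((round(u,1),*f.round(1))); return -f[0],f[2]
u=-155; robot.servo_line(at(-128,Z),feed=40); u=-128; fx=0
while u<-101 and fx<6: u+=1.5; fx,fz=adv(u,25)
while u<-70 and fx<5: u+=.4; fx,fz=adv(u,8)
k=0
while fx<8.5 and k<15: u+=.1; k+=1; fx,fz=adv(u,8)
print(log)
uh=u;t0=robot.observe()["t"];h=[]
while robot.observe()["t"]-t0<1.5:
    robot.hold(.1); fx=-np.mean([F()[0][0]-f0[0] for _ in range(2)]);h.append(round(fx,1))
    if fx<9: uh+=.06; adv(uh,8)
    if fx>11.5: uh-=.06; adv(uh,8)
print(h,uh,F()[0]-f0)
o=F()[1];p=np.array(o["tcp_pos"][:2])-SF
print("tip u now",p@BX+100,"z",o["tcp_pos"][2]-17,o["t"])
E
```

```text
base [-0.09 -0.07 -1.5 ]
[(-126.5, np.float64(-0.3), np.float64(0.1), np.float64(0.9)), (-125.0, np.float64(0.5), np.float64(-0.0), np.float64(1.1)), (-123.5, np.float64(1.0), np.float64(-0.3), np.float64(0.1)), (-122.0, np.float64(-0.5), np.float64(0.0), np.float64(0.1)), (-120.5, np.float64(-0.9), np.float64(-0.2), np.float64(-0.5)), (-119.0, np.float64(-0.3), np.float64(0.9), np.float64(0.4)), (-117.5, np.float64(0.3), np.float64(-0.2), np.float64(-0.7)), (-116.0, np.float64(-0.3), np.float64(0.9), np.float64(-0.1)), (-114.5, np.float64(-0.6), np.float64(0.3), np.float64(-0.0)), (-113.0, np.float64(1.0), np.float64(-1.0), np.float64(-0.1)), (-111.5, np.float64(-0.1), np.float64(0.4), np.float64(0.0)), (-110.0, np.float64(-0.6), np.float64(-0.3), np.float64(0.3)), (-108.5, np.float64(-1.0), np.float64(-0.0), np.float64(0.1)), (-107.0, np.float64(-1.7), np.float64(-0.7), np.float64(1.0)), (-105.5, np.float64(-0.8), np.float64(-0.3), np.float64(0.7)), (-104.0, np.float64(-0.5), np.float64(-0.4), np.float64(0.7)), (-102.5, np.float64(-1.3), np.float64(0.4), np.float64(-0.1)), (-101.0,
[... 706 characters left out ...]
64(0.5), np.float64(1.9)), (-98.6, np.float64(-5.9), np.float64(0.6), np.float64(1.3)), (-98.5, np.float64(-6.5), np.float64(-0.0), np.float64(2.2)), (-98.4, np.float64(-7.4), np.float64(-0.2), np.float64(1.8)), (-98.3, np.float64(-7.2), np.float64(0.6), np.float64(1.9)), (-98.2, np.float64(-7.6), np.float64(0.5), np.float64(3.0)), (-98.1, np.float64(-8.3), np.float64(0.1), np.float64(2.9)), (-98.0, np.float64(-7.3), np.float64(-0.0), np.float64(2.7)), (-97.9, np.float64(-7.8), np.float64(0.1), np.float64(2.4))]
[np.float64(8.0), np.float64(8.0), np.float64(8.8), np.float64(8.6), np.float64(7.5)] -97.60000000000005 [-8.49  0.36  2.7 ]
tip u now -100.1430470413056 z 12.953466997834234 26.5167
```

```bash
python3 - <<'E'
from h import *
f0=np.array([-.09,-.07,-1.5]);u=-97.6;h=[]
def mf(): return (np.mean([F()[0] for _ in range(6)],0)-f0)
fx=-mf()[0]
t0=None
while u<-92:
    fx=-mf()[0];t=robot.observe()["t"];h.append((round(t,2),round(fx,1)))
    if fx>9.3 and t0 is None:t0=t
    if t0 and t-t0>1.5: break
    if fx<9.6: u+=.3; robot.servo_line(at(u,12.6),feed=8)
    elif fx>10.8: u-=.2; robot.servo_line(at(u,12.6),feed=8)
    else: robot.hold(.1)
print(h,u,mf())
o=F()[1];p=np.array(o["tcp_pos"][:2])-SF
print("tip u now",p@BX+100,"z",o["tcp_pos"][2]-17,o["t"],Rn.from_rotvec(o["tcp_rot"]).as_matrix()[:,2].round(4))
E
```

```text
[(26.52, np.float64(8.5)), (26.77, np.float64(8.3)), (27.02, np.float64(9.7)), (27.12, np.float64(9.7)), (27.22, np.float64(9.7)), (27.32, np.float64(9.4)), (27.57, np.float64(10.7)), (27.67, np.float64(9.6)), (27.77, np.float64(10.5)), (27.87, np.float64(8.6)), (28.12, np.float64(10.7)), (28.22, np.float64(10.6)), (28.32, np.float64(10.7)), (28.42, np.float64(10.3)), (28.52, np.float64(10.2)), (28.62, np.float64(11.0))] -96.4 [-11.04   0.27   3.3 ]
tip u now -100.09941930799954 z 13.079307371719509 28.6167 [ 8.0e-04 -4.2e-03 -1.0e+00]
```

```bash
cat >> h.py <<'E'
U0=-100.1; S=83.; f0=np.array([-.09,-.07,-1.5])
def arc(deg,dz=0):
    a=np.radians(deg);c,s=np.cos(a),np.sin(a);E=np.array([U0+77,22.])
    if deg<=90: B=np.array([E[0]-7*s,12+max(0,4*c-13*s)])
    else: B=E-10/s*np.array([-c,s])-7*np.array([s,c])
    T=B+S*np.array([-c,s]); return at(T[0],T[1]-2+dz)
E
python3 - <<'E'
from h import *
robot.servo_line(at(U0-6,12.6),feed=15); robot.hold(.1)
print("backed",np.mean([F()[0] for _ in range(4)],0)-f0)
for d in range(0,46,5):
    robot.servo_line(arc(d),feed=30); print(d,(np.mean([F()[0] for _ in range(3)],0)-f0).round(1),end=" ")
for c in("scene","wrist"): cv2.imwrite(f"pics/t45{c}.png",viewer.read_camera(c)[:,:,::-1])
print(F()[1]["t"])
a=cv2.imread('pics/t45scene.png')[150:260,170:370];b=cv2.imread('pics/t45wrist.png')
cv2.imwrite('pics/t45.png',np.hstack([cv2.resize(a,(400,300),interpolation=2),cv2.resize(b,(400,300))]))
E
```

```text
backed [ 0.25 -0.44  0.16]
0 [ 0.2 -0.8 -0.7] 5 [-0.5  0.6 -0.4] 10 [-0.8  0.6 -0.7] 15 [-0.4 -0.5 -0.9] 20 [-0.   0.2 -0.6] 25 [-0.9  0.  -1. ] 30 [-0.3  0.7 -0.7] 35 [ 0.1  0.4 -1. ] 40 [-0.8  1.4 -0.6] 45 [-0.8 -0.2 -2. ] 33.2
```

View pics/t45.png

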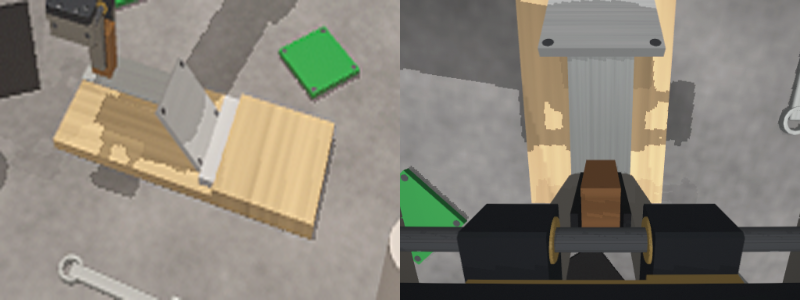

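The cover is tilted about 45–50° on the blade. Left half: its far edge sits in the corner at the stop, around (210,180). Right half: its near edge is square on the blade at (600,50). I carry on past upright.

```bash
python3 - <<'E'
from h import *
for d in list(range(50,96,5))+[98,101,104,107]:
    robot.servo_line(arc(d),feed=30 if d<90 else 20); f=(np.mean([F()[0] for _ in range(3)],0)-f0).round(1);print(d,f,end=" ")
    if np.abs(f).max()>7: print("STOP");break
robot.hold(.5)
for c in("scene","wrist"): cv2.imwrite(f"pics/t100{c}.png",viewer.read_camera(c)[:,:,::-1])
print(F()[1]["t"],F()[0]-f0)
a=cv2.imread('pics/t100scene.png')[150:260,170:370];b=cv2.imread('pics/t100wrist.png')
cv2.imwrite('pics/t100.png',np.hstack([cv2.resize(a,(400,300),interpolation=2),cv2.resize(b,(400,300))]))
E
```

```text
50 [-0.2 -0.2 -0.8] 55 [-0.1  0.8 -0.8] 60 [ 0.5  0.1 -1.3] 65 [-0.4  0.7 -0.1] 70 [-0.1 -0.7  0. ] 75 [0.6 0.6 0.9] 80 [-0.3 -0.3  0.1] 85 [-0.7  0.7  0.7] 90 [-0.3 -0.6  0.3] 95 [-0.2 -0.2 -0.1] 98 [ 1.1 -0.1  0.2] 101 [ 0.7  0.1 -0.2] 104 [-0.1 -0.6  0.1] 107 [0.6 0.6 0.6] 39.2167 [ 0.34 -0.2  -0.05]
```

View pics/t100.png

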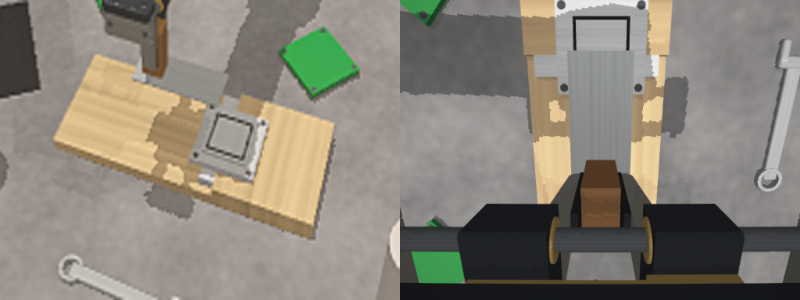

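The cover lies flat on the upper level with its grooved boss up, and the blade is clear above it. Now I return the lifter to the mat.

```bash
python3 - <<'E'
from h import *
p=np.array(robot.observe()["tcp_pos"]);robot.servo_line([p[0],p[1],165],feed=100)
robot.servo_line(at(-160,148),feed=120)
R=down(.675)
robot.movep([494,-326,110],R)
robot.servo_line([494,-326,24],feed=80); robot.hold(.2)
b=np.mean([F()[0] for _ in range(5)],0);z=24;n=0
while z>18.5:
    z-=.4;robot.servo_line([494,-326,z],feed=10);f=np.mean([F()[0] for _ in range(3)],0)-b
    if f[2]>1.5:break
print("touch",z,f)
robot.servo_line([494,-326,max(z,20)],feed=10)
grip(1.0); robot.hold(.2)
print(robot.observe()["grip_width"],robot.observe()["t"])
robot.servo_line([494,-326,110],feed=100)
robot.servo_line([494,-326,260],feed=200)
robot.hold(.3)
ws=viewer.read_camera("wrist");s=viewer.read_camera("scene");cv2.imwrite("pics/end.png",np.hstack([cv2.resize(ws,(400,300)),cv2.resize(s[120:290,120:400],(400,300))])[:,:,::-1])
print(robot.observe()["t"])
E
```

```text
touch 19.600000000000016 [1.46 1.31 6.11]
1.0062848162999838 47.8
50.15
```

View pics/end.png

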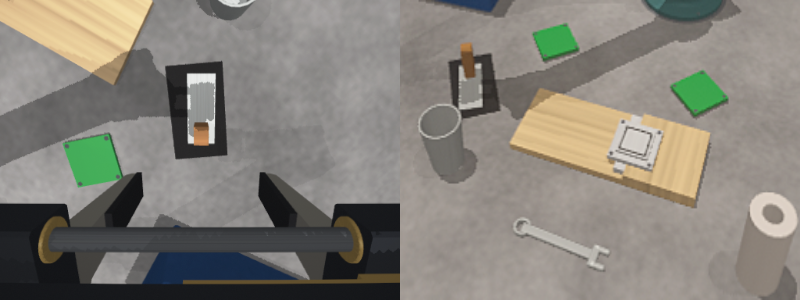

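The lifter stands on the mat at (201,110). The cover lies seal side up on the upper level at (635,145), and the bystanders are where they were.

```bash
python3 -c "
from h import *
print(robot.job_done())"
```

```text
the job is handed in; nothing more can be done
None
```

The job is handed in at about 50 s of the 72 s allowed: the cover was pressed home at about 10 N for 1.5 s and tipped over the stop, and it now lies seal side up on the upper level, with the lifter standing back on its mat and nothing else moved.

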